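# Pack the sofa-foot sample tray

### The job

A customer wants to choose new tall feet for a sofa: pack the sample tray by standing each of the three tall wooden feet upright, fully down in the nest of its own shape (round in round, square in square, oblong in oblong). Leave the two short feet, the hammer and the jar of tacks where they are on the bench.

Things in the scene. Friction and masses are not known exactly. Their poses are not given: they have to be found in the camera images.
- tall_round: Tall round wooden sofa foot, 100 mm high: 46 mm diameter in its lowest 10 mm, then a straight 39 mm shaft from 14 to 84 mm height, narrowing to a small steel glide (22 mm) on top. About 0.11 kg. Its origin is the centre of its underside, z up along the foot. It starts standing upright on the bench on its broad end.
- tall_square: Tall square wooden sofa foot, 100 mm high: 44 x 44 mm in its lowest 12 mm, then a straight shaft 38 x 38 mm up to 94 mm, with a small steel glide (22 mm diameter) on top. About 0.13 kg. x and y square to its faces. Its origin is the centre of its underside, z up along the foot. It starts standing upright on the bench on its broad end.
- tall_oblong: Tall oblong wooden sofa foot, 100 mm high: 66 mm along x by 38 mm along y in its lowest 12 mm, then a straight shaft 60 x 32 mm up to 94 mm, with a small steel glide (22 mm diameter) on top. About 0.16 kg. Its origin is the centre of its underside, z up along the foot. It starts standing upright on the bench on its broad end.
- short_round: Short round foot, a look-alike of the tall round one with the same diameters but only 50 mm high. Not wanted: stays where it is. Origin at the centre of its underside, z up.
- short_square: Short square foot, a look-alike of the tall square one with the same widths but only 50 mm high. Not wanted: stays where it is. Origin at the centre of its underside, z up.
- nest_round: Nest, round hole 62 mm diameter. It goes through a fixed grey board 106 (x) x 96 (y) x 16 mm on the tray bottom. Origin: hole centre at the board's underside = tray bottom, 6 mm above the bench; a foot fully in has its underside here. z up. Fixed plywood tray: 124 (x) x 316 (y) mm, rim 28 mm above the bench; 3 parallel boards in it, centres 100 mm apart along y, in any order.
- nest_square: Nest, square hole 60 x 60 mm. It goes through a fixed grey board 106 (x) x 96 (y) x 16 mm on the tray bottom. Origin: hole centre at the board's underside = tray bottom, 6 mm above the bench; a foot fully in has its underside here. z up. Fixed plywood tray: 124 (x) x 316 (y) mm, rim 28 mm above the bench; 3 parallel boards in it, centres 100 mm apart along y, in any order.
- nest_oblong: Nest, oblong hole 82 (x) x 54 (y) mm. It goes through a fixed grey board 106 (x) x 96 (y) x 16 mm on the tray bottom. Origin: hole centre at the board's underside = tray bottom, 6 mm above the bench; a foot fully in has its underside here. z up. Fixed plywood tray: 124 (x) x 316 (y) mm, rim 28 mm above the bench; 3 parallel boards in it, centres 100 mm apart along y, in any order.
- hammer: Upholsterer's hammer lying flat on the bench to one side of the tray, handle towards the robot, 260 mm long, head 98 mm across, 26 mm thick. Bystander: leave it alone. Origin on the bench under its middle, x along it towards the head.
- tack_jar: Closed amber glass jar with a metal cap, 64 mm diameter, 65 mm high, standing on the bench to one side of the tray. Bystander: leave it alone. Origin at the centre of its underside.
Mind the look-alikes: they are no part of the job. Leave any blue, pink or yellow look-alike of the tall_round alone.

How it is judged (in metres and radians):
At the end, for the whole second after the job is handed in: Each tall foot stands upright (within 0.1 rad) in the nest of its shape, within 14 mm of the hole centre and 5 mm of the tray bottom, released and at rest (under 0.02 m/s, 0.2 rad/s); short feet, hammer and jar within 30 mm of their starts, short feet and jar upright (within 0.2 rad) (horizontal distance between tall_round and nest_round below 0.014 m and z of tall_round in the frame of nest_round below 0.005 m and angle between each of tall_round, tall_square, tall_oblong's own z axis and vertical below 0.1 rad and linear speed of each of tall_round, tall_square, tall_oblong below 0.02 m/s and angular speed of each of tall_round, tall_square, tall_oblong below 0.2 rad/s and horizontal distance between tall_square and nest_square below 0.014 m and z of tall_square in the frame of nest_square below 0.005 m and horizontal distance between tall_oblong and nest_oblong below 0.014 m and z of tall_oblong in the frame of nest_oblong below 0.005 m and distance of each of short_round, short_square, hammer, tack_jar from where it was at the start of the episode below 0.03 m and angle between each of short_round, short_square, tack_jar's own z axis and vertical below 0.2 rad); the robot touches nothing.
It fails at once if the short round foot is pushed or carried more than 30 mm from its place (distance of short_round from where it was at the start of the episode above 0.03 m).
It fails at once if the short square foot is pushed or carried more than 30 mm from its place (distance of short_square from where it was at the start of the episode above 0.03 m).
It fails at once if the hammer is pushed or carried more than 30 mm from its place (distance of hammer from where it was at the start of the episode above 0.03 m).
It fails at once if the tack jar is pushed or carried more than 30 mm from its place (distance of tack_jar from where it was at the start of the episode above 0.03 m).
It also fails if it takes over 96 s, if anything falls off the work surface, if the arm or the gripper's body presses on something with over 40 N, if the wrist force passes 120 N, or if a joint passes its speed limit or range.

### The arm

A 7-joint arm with a two-finger parallel gripper is mounted at the origin on the work surface. World frame = base frame: x ahead of the robot, y to its left, z up, the work surface at z = 0. Lengths are in mm, angles in rad, forces in N, time in s.
With the tool pointing down it reaches from about 400 to 850 mm from the base axis. Payload 4.5 kg.
Tool frame: the origin (TCP) lies between the finger pads; the fingertips stand 22 mm ahead of it and the grasp point (between the pads) lies 3 mm ahead of it; z points along the fingers, y is the line along which they close (so a half turn about z gives the same grasp; the last joint's range is limited). The gripper opens to 88 mm and grips with 3 to 60 N. Pads are 18 mm wide; open, the fingers measure 123 mm over their backs; the gripper's body (75 mm by 187 mm) begins 45 mm behind the grasp point.
Start: joints at [1.159, 0.689, -0.195, 1.565, 0.157, 0.902, -0.215], TCP at [269.517, -563.925, 260.743] pointing down, gripper open.
Joint ranges: [-3.01, 3.01], [-0.46, 2.08], [-1.47, 1.51], [0.13, 2.56], [-1, 4.14], [0.04, 2.09], [-2.66, 2.66]. Speed limits (rad/s): [2.57, 2.57, 3.14, 3.14, 3.14, 3.14, 3.14].

### API

Orientations are given as a unit quaternion [x, y, z, w].
In Python, from workcell import * gives the robot as it stands.
- The arm moves only by the shell command python3 -m jog 'ROWS' [FORCE]. ROWS is JSON, a list that holds one entry, the list of rows, each a list of 7 numbers: the shift along the tool's x, y, z in cm, then the turn, a rotation vector about the tool's x, y, z in rad, then the opening, from 0 (shut) to 1 (fully open). In form: [[[x, y, z, wx, wy, wz, jaw], ...]]. A call has 1 to 8 rows; each row is the pose to reach, as a shift and turn from the pose commanded when the call began, along the tool's axes at that moment; what a row does not reach only later rows make up. A row lasts 1/12 s, in which the tool goes at most 41.7 mm and 7.16 degrees, less where a joint would pass 70% of its speed; a pose out of reach is approached as far as the arm can. A call with a gripper value outside its range is refused whole. The fingers move at their own pace and stop on an object; FORCE is the grip in N (left out, the last holds). Time passes only in rows, so rows that repeat a pose let the fingers close. It gives the time, the measured TCP pose, the force, the opening and the grip force at its end, in the units of the state.
- sense(): the state, without advancing time (a new reading comes with each control period).
- camera(name): name is "scene" or "top"; returns a dict with "img" (480x640x3 uint8, blue, green, red), "fx", "fy", "cx", "cy" (pixels), "k1" (the pictures are not rectified: a ray, as slopes to the right and down, at radius r is drawn at 1 + k1 r^2 times it, then the intrinsics apply), "R" (3x3) and "t" (3): a world point X has camera coordinates R X + t. Camera axes: x right, y down, z forward; pixel columns grow to the right and rows downward; lengths in mm; the calibration is good to about 2 mm. A picture is of the moment at which its call begins. There is no depth.
- job_done(): hands the job in; it is judged then, once.
The state is a dict: "clock": time; "joints": joint angles; "joint_velocities": joint speeds; "tau": joint torques, N m; "eef_pos": TCP position; "tcp_rot": TCP orientation; "wrist_force": force on the tool from outside, world axes, zero at the start; "moment": the same for the moment, N m; "finger_gap": finger opening in mm; "gripper_force": force on a finger pad.
Only numpy, scipy, OpenCV 4.12 (cv2) and the standard library are available. Lean on these libraries where they do the work, as an engineer would, in place of code of your own. Each camera call takes 0.05 s, during which the arm holds its last target. There are 200 camera calls.

## Working session

There is one attempt and no reset: what is moved stays moved. The work goes in short steps, Python scripts to look and compute and a shell command to move; the robot and the scene stay as the last step left them, time stands still between calls to the robot, and variables do not carry over. Pictures are saved under pics/ and viewed, at most 14 in all, crops included, and the job is handed in when it is done.

```bash
mkdir -p pics; ls
python3 - <<'E'
from workcell import *
import cv2
s=sense();print(s)
for n in("scene","top"):
    c=camera(n);cv2.imwrite(f"pics/{n}0.png",c["img"]);print(n,{k:v for k,v in c.items() if k!="img"})
E
```

```text
pics
{'clock': 0.0, 'joints': array([ 1.15883724,  0.68998458, -0.19452667,  1.56637478,  0.15731108,
        0.9024916 , -0.21508545]), 'joint_velocities': array([ 0.00079185,  0.00070341, -0.00102388,  0.00022472,  0.00113491,
        0.00096817, -0.00101028]), 'tau': array([ 8.35579049e-04, -5.27571845e+01, -1.26688544e+00, -1.53428507e+01,
       -5.27012197e-02,  6.43153035e-03,  1.80938632e-04]), 'eef_pos': array([ 269.1633256 , -563.3975987 ,  259.90175714]), 'tcp_rot': array([ 9.75251381e-01,  2.21096980e-01, -2.71992678e-04, -8.91565286e-04]), 'wrist_force': array([ 0.42647321,  0.24434601, -0.39923255]), 'moment': array([0.00920041, 0.0210449 , 0.03506913]), 'gripper_force': 0.0, 'finger_gap': 87.83240229874747}
scene {'fx': 499.3757373966618, 'fy': 499.3757373966618, 'cx': 333.4441077079105, 'cy': 239.35209552042755, 'k1': 0.013242925907176429, 'R': array([[ 0.37905622,  0.92537126,  0.00210289],
       [ 0.75675504, -0.30867714, -0.57622932],
       [-0.53257694,  0.22001468, -0.81728535]]), 't': array([-190.42158479, -339.54110231, 1434.23277261])}
top {'fx': 436.2879118307649, 'fy': 436.2879118307649, 'cx': 319.5006191273197, 'cy': 243.308120639197, 'k1': -0.022521380188189912, 'R': array([[-0.09016145, -0.99592565,  0.00173586],
       [-0.96677687,  0.08710373, -0.24032359],
       [ 0.23919322, -0.02334612, -0.97069128]]), 't': array([ 44.66058803, 509.96782095, 907.68542191])}
```

View pics/scene0.png

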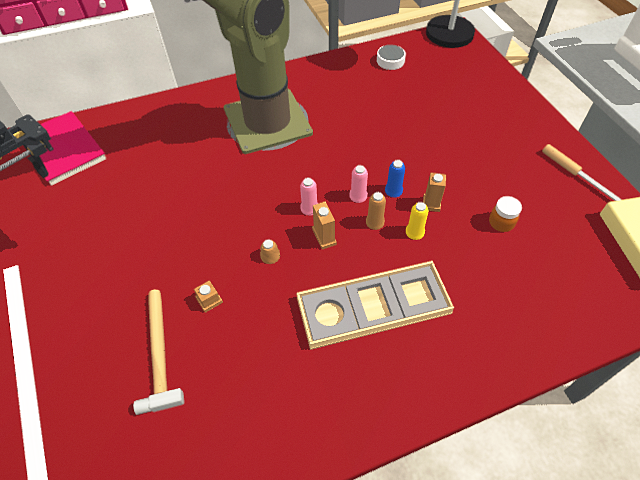

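View pics/top0.png

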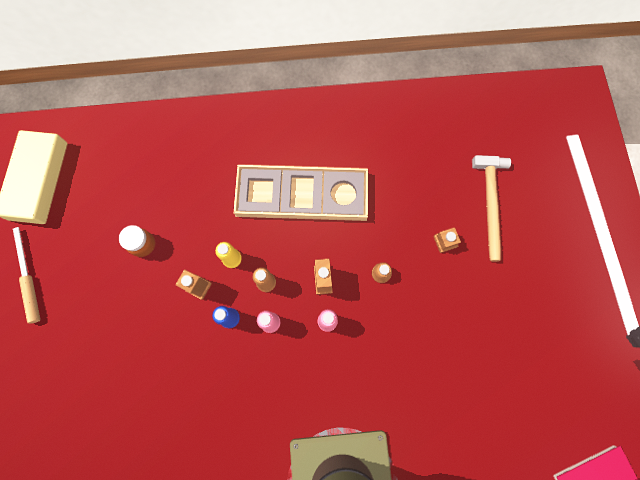

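Scene picture: the only brown tall round foot is at (376,210). The brown prisms are at (324,225) and (436,190), the short feet at (269,250) and (207,296), and the pink, blue and yellow look-alikes are at (308,195), (359,183), (396,178) and (418,220).
Top picture: the nests are square (263,190), oblong (305,192) and round (344,193). The tall round is at (264,280) and the prisms at (193,285) and (323,277). One enlarged crop will confirm which foot is which.

```bash
cat > h.py <<'E'
import numpy as np, cv2
from workcell import *
def ray(c,p):
    d=np.array([(p[0]-c["cx"])/c["fx"],(p[1]-c["cy"])/c["fy"]]);u=d.copy()
    for _ in range(10): u=d/(1+c["k1"]*(u@u))
    v=c["R"].T@np.r_[u,1]; return -c["R"].T@c["t"], v/np.linalg.norm(v)
def onplane(c,p,z):
    o,v=ray(c,p); return o+v*(z-o[2])/v[2]
def tri(c1,p1,c2,p2):
    o1,a=ray(c1,p1);o2,b=ray(c2,p2)
    s=np.linalg.lstsq(np.c_[a,-b],o2-o1,rcond=None)[0]
    q1,q2=o1+a*s[0],o2+b*s[1]; return (q1+q2)/2,np.linalg.norm(q1-q2)
def proj(c,X):
    q=c["R"]@X+c["t"];u=q[:2]/q[2];u=u*(1+c["k1"]*(u@u));return np.array([u[0]*c["fx"]+c["cx"],u[1]*c["fy"]+c["cy"]])
E
python3 - <<'E'
import cv2,numpy as np
s=cv2.imread("pics/scene0.png");t=cv2.imread("pics/top0.png")
a=cv2.resize(s[150:260,290:460],None,fx=4.7,fy=4.7,interpolation=cv2.INTER_CUBIC)[:,:799]
cv2.imwrite("pics/cropA.png",a)
b=cv2.resize(t[155:335,165:405],(800,600),interpolation=cv2.INTER_CUBIC);cv2.imwrite("pics/cropB.png",b)
E
```

```text
(no output)
```

View pics/cropA.png

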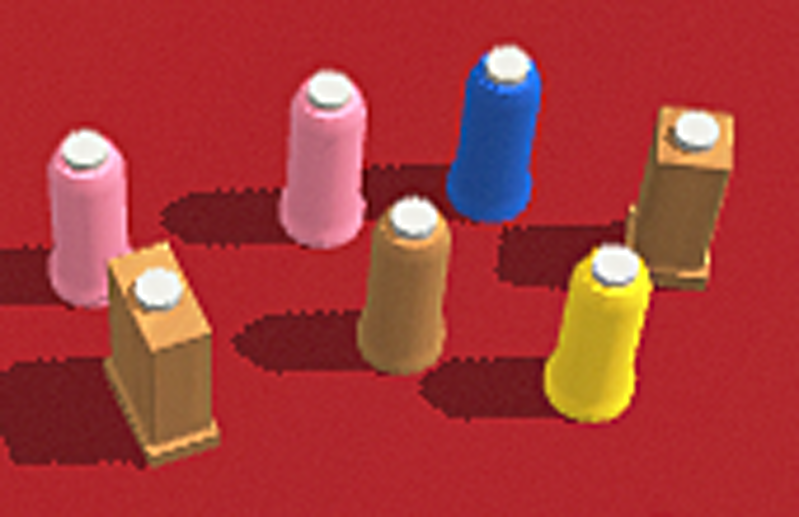

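View pics/cropB.png

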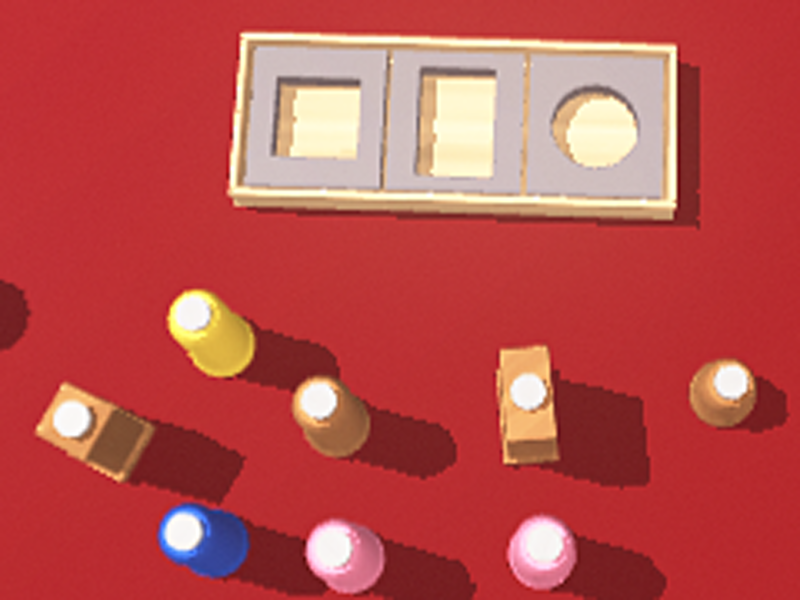

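Crop A/B: the square foot is at top (193,285), with a square top face. The oblong is at (323,277), with its long face running along the image rows. The tall round is the only brown tall cylinder, at (264,280). The smaller brown round at (382,272) in the top picture is the 50 mm one and stays. Next I measure heights from two views.

```bash
cat > meas.py <<'E'
from h import *
def blobs(mask,a0,a1):
    n,l,st,ce=cv2.connectedComponentsWithStats(mask.astype(np.uint8));return [(ce[i],i,st[i,4]) for i in range(1,n) if a0<=st[i,4]<=a1],l
def glides(c,x0,x1,y0,y1):
    im=c["img"];hsv=cv2.cvtColor(im,cv2.COLOR_BGR2HSV)
    m=(hsv[...,1]<45)&(hsv[...,2]>185);k=np.zeros_like(m);k[y0:y1,x0:x1]=1
    return [b[0] for b in blobs(m&k,30,250)[0]]
if __name__=="__main__":
    S=camera("scene");T=camera("top")
    gs=glides(S,180,460,140,310);gt=glides(T,165,470,210,335)
    print(len(gs),len(gt))
    for p in gt:
        for q in gs:
            X,e=tri(T,p,S,q)
            if e<6 and 30<X[2]<120: print("glide top",p.round(1),"scene",q.round(1),X.round(1),"gap",round(e,1))
    # holes: inner contours of lit grey board
    H={}
    for n,c,roi in(("T",T,(232,372,160,225)),("S",S,(295,460,255,350))):
        im=c["img"];hsv=cv2.cvtColor(im,cv2.COLOR_BGR2HSV)
        m=((hsv[...,1]<60)&(hsv[...,2]>105)&(hsv[...,2]<200)).astype(np.uint8)
        k=np.zeros_like(m);k[roi[2]:roi[3],roi[0]:roi[1]]=1;m&=k
        cs,h=cv2.findContours(m,cv2.RETR_CCOMP,cv2.CHAIN_APPROX_NONE)
        L=[]
        for ct,hh in zip(cs,h[0]):
            if hh[3]>=0 and cv2.contourArea(ct)>200:
                W=np.array([onplane(c,q,22)[:2] for q in ct[:,0].astype(float)]).astype(np.float32)
                r=cv2.minAreaRect(W);L.append(r);M=cv2.moments(ct)
                print(n,"hole px",round(M["m10"]/M["m00"],1),round(M["m01"]/M["m00"],1),"rect@22",np.round(r[0],1),np.round(r[1],1),round(r[2],1))
                H.setdefault(n,[]).append(proj(c,np.r_[r[0],22.]))
    for p in H.get("T",[]):
        for q in H.get("S",[]):
            X,e=tri(T,p,S,q)
            if e<6 and -10<X[2]<60: print("hole tri",X.round(1),round(e,1))
    # top faces of prisms
    im=T["img"]
    for x,y in((187,281),(323,272)):
        print(im[y-2:y+12:3,x-14:x+22:4].tolist() if 0 else "",[tuple(im[y+dy,x+dx]) for dx,dy in((-8,0),(8,2),(0,-9),(0,9),(14,7),(0,16))])
E
python3 meas.py
```

```text
11 13
glide top [450.5 236.2] scene [204.5 289.1] [ 505.  -297.5   50.7] gap 2.2
glide top [222.6 248.8] scene [420.6 205.8] [509.8 207.5  99.9] gap 2.9
glide top [383.7 269.2] scene [267.8 243.5] [ 443.4 -137.2   50.4] gap 2.4
glide top [322.9 272. ] scene [323.3 210.8] [440.5  -0.9 100.3] gap 2.6
glide top [260.3 274.7] scene [377.7 195.7] [446.6 130.7 100.3] gap 2.8
glide top [186.1 280.4] scene [438. 177.] [448.5 286.1 100.5] gap 3.0
glide top [219.7 314.1] scene [397.7 163.2] [372.2 218.6  99.9] gap 2.8
glide top [327.3 317.8] scene [307.9 181.3] [344.9  -1.4 100.3] gap 1.8
glide top [264.  319.1] scene [360.1 168.6] [353.9 128.2  99.8] gap 2.2
S hole px 329.4 312.7 rect@22 [642.8 -67.2] [60.2 65.5] 25.1
S hole px 373.9 301.9 rect@22 [654.7  31.7] [59. 86.] 82.8
S hole px 417.6 291.1 rect@22 [667.2 130.8] [65.3 64.2] 83.1
 [(np.uint8(116), np.uint8(188), np.uint8(247)), (np.uint8(78), np.uint8(126), np.uint8(192)), (np.uint8(118), np.uint8(190), np.uint8(248)), (np.uint8(101), np.uint8(163), np.uint8(232)), (np.uint8(50), np.uint8(77), np.uint8(124)), (np.uint8(49), np.uint8(45), np.uint8(188))]
 [(np.uint8(67), np.uint8(107), np.uint8(167)), (np.uint8(32), np.uint8(28), np.uint8(116)), (np.uint8(108), np.uint8(172), np.uint8(239)), (np.uint8(116), np.uint8(185), np.uint8(246)), (np.uint8(34), np.uint8(32), np.uint8(123)), (np.uint8(59), np.uint8(94), np.uint8(150))]
```

```bash
cat > meas2.py <<'E'
from h import *
S=camera("scene");T=camera("top")
im=T["img"];hsv=cv2.cvtColor(im,cv2.COLOR_BGR2HSV)
print("grey",hsv[190,243],hsv[190,325],hsv[178,343], "S", S["img"][330,312])
m=((hsv[...,1]<75)&(hsv[...,2]>125)&(hsv[...,2]<195)).astype(np.uint8)
k=np.zeros_like(m);k[160:225,232:372]=1;m&=k
cs,h=cv2.findContours(m,cv2.RETR_CCOMP,cv2.CHAIN_APPROX_NONE)
P=[]
for ct,hh in zip(cs,h[0]):
    if cv2.contourArea(ct)>150:
        W=np.array([onplane(T,q,22)[:2] for q in ct[:,0].astype(float)]).astype(np.float32);r=cv2.minAreaRect(W)
        print("T",hh[3],"rect@22",np.round(r[0],1),np.round(r[1],1),round(r[2],1))
        if hh[3]>=0: P.append(proj(T,np.r_[r[0],22.]))
for p in P:
    for X in((642.8,-67.2,22),(654.7,31.7,22),(667.2,130.8,22)):
        q=proj(S,np.array(X,float));Y,e=tri(T,p,S,q)
        if e<8 and -10<Y[2]<60: print("hole tri",Y.round(1),round(e,1))
for n,c,hs,pts in(("T",T,215,((187,281),(323,272))),("S",S,190,((438,177),(323,211)))):
    hv=cv2.cvtColor(c["img"],cv2.COLOR_BGR2HSV)
    for x,y in pts:
        k=np.zeros(hv.shape[:2],np.uint8);k[y-22:y+22,x-22:x+22]=1
        mm=((hv[...,2]>hs)&((hv[...,0]>8)&(hv[...,0]<30)|(hv[...,1]<45))).astype(np.uint8)&k
        cs,_=cv2.findContours(mm,cv2.RETR_EXTERNAL,cv2.CHAIN_APPROX_NONE);ct=max(cs,key=cv2.contourArea)
        W=np.array([onplane(c,q,94)[:2] for q in ct[:,0].astype(float)]).astype(np.float32);r=cv2.minAreaRect(W)
        print(n,"face",(x,y),np.round(r[0],1),np.round(r[1],1),round(r[2],1))
E
python3 meas2.py
```

```text
grey [  0  20 209] [  2  22 209] [  0  22 208] S [183 185 190]
T face (187, 281) [448.2 286. ] [35.7 37.9] 58.2
T face (323, 272) [ 4.334e+02 -1.000e-01] [33.8 71.5] 89.9
S face (438, 177) [448.8 287.5] [35.3 36.7] 60.4
S face (323, 211) [440.7   1.1] [59.3 30.7] 0.2
```

```bash
sed -i 's/hsv\[...,2\]>125)&(hsv\[...,2\]<195/hsv[...,2]>192)\&(hsv[...,2]<225/;s/^print("grey".*$//' meas2.py; python3 meas2.py | grep -v face
cat > go.py <<'E'
import sys
from h import *
from scipy.spatial.transform import Rotation as Ro
# usage: go.py x y z yaw_deg ... : shift (cm, tool axes) and turn to a tool-down pose
s=sense();R=Ro.from_quat(s["tcp_rot"]);a=list(map(float,sys.argv[1:]))
print("at",s["eef_pos"].round(1),"yaw",R.as_euler("ZYX",degrees=True)[0].round(1),"t",round(s["clock"],2))
for x,y,z,w in zip(*[iter(a)]*4):
    G=Ro.from_euler("ZX",[w,180],degrees=True)
    print((R.inv().apply(np.array([x,y,z])-s["eef_pos"])/10).round(2),(R.inv()*G).as_rotvec().round(3))
E
python3 go.py 480 -330 260 25.5 480 -50 260 25.5 446 131 200 25.5
```

```text
T -1 rect@22 [641.9 -69.7] [ 96.  106.8] 83.0
T 0 rect@22 [642.7 -69.7] [66.5 63.1] 38.0
T -1 rect@22 [654.1  29.3] [ 96.5 106.8] 83.0
T 2 rect@22 [653.2  29.9] [61.8 88.8] 84.9
T -1 rect@22 [666.4 129.3] [ 95.4 106.8] 83.0
T 4 rect@22 [666.4 128.9] [67.1 66.4] 83.1
hole tri [642.8 -68.5  22.8] 2.4
hole tri [654.   30.9  21. ] 2.2
hole tri [666.9 129.8  21.8] 2.0
at [ 269.5 -563.9  260.6] yaw 25.5 t 0.4
[ 29.08 -12.02   0.06] [-0.     0.     0.001]
[ 41.15 -37.28   0.07] [-0.     0.     0.001]
[ 45.89 -55.08   6.07] [-0.     0.     0.001]
```

Holes measured from two views, board top at z≈22: round (642.5,-68.5), oblong (654,30.5), square (667,130), yaw -7°. Moving now.

```bash
python3 -m jog '[[[29.1,-12,0,0,0,0,1],[29.1,-12,0,0,0,0,1],[29.1,-12,0,0,0,0,1],[29.1,-12,0,0,0,0,1],[29.1,-12,0,0,0,0,1],[29.1,-12,0,0,0,0,1],[29.1,-12,0,0,0,0,1],[29.1,-12,0,0,0,0,1]]]'
python3 -m jog '[[[12.1,-25.3,0,0,0,0,1],[12.1,-25.3,0,0,0,0,1],[12.1,-25.3,0,0,0,0,1],[12.1,-25.3,0,0,0,0,1],[12.1,-25.3,0,0,0,0,1],[12.1,-25.3,0,0,0,0,1],[12.1,-25.3,0,0,0,0,1],[12.1,-25.3,0,0,0,0,1]]]'
python3 go.py 446 131 190 25.5 446.6 130.7 68 25.5
```

```text
clock: 1.07
eef_pos: [484.4, -324.8, 261.0]
tcp_rot: [0.975, 0.224, 0.002, -0.001]
wrist_force: [0.9, 0.5, -0.1]
finger_gap: 88.5
gripper_force: 0.0
clock: 1.73
eef_pos: [480.8, -41.6, 261.1]
tcp_rot: [0.974, 0.227, 0.001, -0.002]
wrist_force: [0.9, -0.7, 0.1]
finger_gap: 88.1
gripper_force: 0.0
at [480.8 -41.6 261.1] yaw 26.2 t 1.73
[  4.49 -16.99   7.18] [-0.004 -0.003  0.013]
[  4.5  -16.89  19.38] [-0.004 -0.003  0.013]
```

```bash
python3 -m jog '[[[4.5,-17,7,0,0,0,1],[4.5,-17,7,0,0,0,1],[4.5,-17,7,0,0,0,1],[4.5,-17,7,0,0,0,1],[4.5,-17,7,0,0,0,1],[4.5,-17,7,0,0,0,1],[4.5,-17,7,0,0,0,1],[4.5,-17,7,0,0,0,1]]]'
python3 go.py 446.6 130.7 68 25.5
```

```text
clock: 2.4
eef_pos: [448.2, 121.7, 190.9]
tcp_rot: [0.975, 0.22, 0.0, 0.001]
wrist_force: [0.7, -0.3, 0.2]
finger_gap: 88.1
gripper_force: 0.0
at [448.2 121.7 190.9] yaw 25.5 t 2.4
[ 0.24 -0.89 12.29] [ 0.001 -0.    -0.001]
```

```bash
python3 -m jog '[[[0.25,-0.9,2,0,0,0,1],[0.25,-0.9,5,0,0,0,1],[0.25,-0.9,8,0,0,0,1],[0.25,-0.9,10.5,0,0,0,1],[0.25,-0.9,12.3,0,0,0,1],[0.25,-0.9,12.3,0,0,0,1],[0.25,-0.9,12.3,0,0,0,1],[0.25,-0.9,12.3,0,0,0,1]]]'
python3 go.py 446.6 130.7 68 25.5
```

```text
clock: 3.07
eef_pos: [447.1, 131.2, 68.8]
tcp_rot: [0.975, 0.22, 0.001, 0.0]
wrist_force: [-0.3, -0.0, 0.7]
finger_gap: 88.2
gripper_force: 0.0
at [447.1 131.2  68.8] yaw 25.4 t 3.07
[-0.07  0.03  0.08] [ 0.001 -0.002 -0.001]
```

```bash
python3 -m jog '[[[0,0,0,0,0,0,0],[0,0,0,0,0,0,0],[0,0,0,0,0,0,0],[0,0,0,0,0,0,0],[0,0,0,0,0,0,0],[0,0,0,0,0,0,0],[0,0,0,0,0,0,0],[0,0,0,0,0,0,0]]]' 20
python3 -m jog '[[[0,0,0,0,0,0,0],[0,0,0,0,0,0,0],[0,0,0,0,0,0,0],[0,0,0,0,0,0,0]]]'
python3 go.py 446.6 130.7 138 25.5
```

```text
clock: 3.73
eef_pos: [446.1, 132.2, 67.7]
tcp_rot: [0.975, 0.221, -0.0, 0.0]
wrist_force: [0.5, -0.4, -0.7]
finger_gap: 38.0
gripper_force: 20.0
clock: 4.07
eef_pos: [446.1, 132.2, 67.7]
tcp_rot: [0.975, 0.221, 0.0, 0.0]
wrist_force: [-0.2, 1.0, -0.4]
finger_gap: 38.2
gripper_force: 20.0
at [446.1 132.2  67.7] yaw 25.5 t 4.07
[-0.02  0.16 -7.03] [ 0.    -0.     0.001]
```

```bash
python3 -m jog '[[[0,0,-2,0,0,0,0],[0,0,-5,0,0,0,0],[0,0,-7.5,0,0,0,0],[0,0,-7.5,0,0,0,0],[0,0,-7.5,0,0,0,0]]]'
python3 go.py 642.5 -68.5 143 25.5
```

```text
clock: 4.48
eef_pos: [446.7, 132.4, 143.5]
tcp_rot: [0.975, 0.221, 0.001, -0.0]
wrist_force: [-0.6, 0.5, -1.4]
finger_gap: 38.2
gripper_force: 20.0
at [446.7 132.4 143.5] yaw 25.5 t 4.48
[ 9.01 26.57  0.08] [ 0.    -0.003  0.001]
```

```bash
python3 -m jog '[[[1,3,0,0,0,0,0],[2.2,6.5,0,0,0,0,0],[3.4,10,0,0,0,0,0],[4.6,13.5,0,0,0,0,0],[5.8,17,0,0,0,0,0],[7,20.5,0,0,0,0,0],[8,23.5,0,0,0,0,0],[9,26.6,0,0,0,0,0]]]'
python3 -m jog '[[[0,0,0,0,0,0,0],[0,0,0,0,0,0,0],[0,0,0,0,0,0,0],[0,0,0,0,0,0,0]]]'
python3 go.py 642.5 -68.5 74 25.5
```

```text
clock: 5.15
eef_pos: [641.8, -70.5, 140.4]
tcp_rot: [0.975, 0.221, -0.002, -0.001]
wrist_force: [0.4, 0.5, -1.8]
finger_gap: 38.3
gripper_force: 20.0
clock: 5.48
eef_pos: [640.5, -67.1, 141.5]
tcp_rot: [0.975, 0.222, -0.001, -0.001]
wrist_force: [-0.4, 0.1, -1.4]
finger_gap: 38.0
gripper_force: 20.0
at [640.5 -67.1 141.5] yaw 25.7 t 5.48
[0.13 0.23 6.75] [-0.003  0.002  0.003]
```

```bash
python3 -m jog '[[[0.15,0.2,1,0,0,0,0],[0.15,0.2,2.5,0,0,0,0],[0.15,0.2,4,0,0,0,0],[0.15,0.2,5,0,0,0,0],[0.15,0.2,5.5,0,0,0,0],[0.15,0.2,6.1,0,0,0,0],[0.15,0.2,6.6,0,0,0,0],[0.15,0.2,6.6,0,0,0,0]]]'
python3 -m jog '[[[0,0,0,0,0,0,0],[0,0,0,0,0,0,0]]]'
```

```text
clock: 6.15
eef_pos: [643.8, -70.0, 75.9]
tcp_rot: [0.975, 0.221, -0.001, -0.0]
wrist_force: [-0.2, -0.2, -1.5]
finger_gap: 38.3
gripper_force: 20.0
clock: 6.32
eef_pos: [644.6, -70.2, 77.3]
tcp_rot: [0.975, 0.221, 0.001, 0.0]
wrist_force: [0.8, 0.6, -0.8]
finger_gap: 38.3
gripper_force: 20.0
```

```bash
python3 -m jog '[[[0,0,0,0,0,0,0],[0,0,0.15,0,0,0,0],[0,0,0.3,0,0,0,0],[0,0,0.3,0,0,0,0],[0,0,0.3,0,0,0,0]]]'
python3 go.py 642.5 -68.5 73.9 25.5
python3 - <<'E'
from h import *
cs=[camera("scene"),camera("top")]
a=cv2.resize(cs[0]["img"][190:350,270:470],(400,320));b=cv2.resize(cs[1]["img"][120:280,220:420],(400,320))
cv2.imwrite("pics/p1.png",np.hstack([a,b]))
E
```

```text
clock: 6.73
eef_pos: [644.4, -70.2, 73.8]
tcp_rot: [0.975, 0.221, 0.0, 0.0]
wrist_force: [0.2, 1.2, -1.1]
finger_gap: 38.2
gripper_force: 20.0
at [644.4 -70.2  73.8] yaw 25.5 t 6.73
[-0.1  -0.23 -0.01] [ 0.    -0.     0.001]
```

View pics/p1.png

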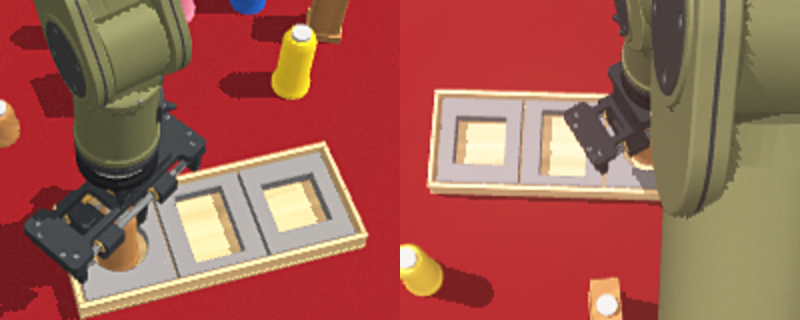

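The foot stands inside the round nest (scene crop about (120,245)), at full depth with no upward force. I'll release and retreat.

```bash
python3 -m jog '[[[0,0,0,0,0,0,0.9],[0,0,0,0,0,0,0.9],[0,0,0,0,0,0,0.9],[0,0,0,0,0,0,0.9],[0,0,-3,0,0,0,0.9],[0,0,-6,0,0,0,0.9],[0,0,-10,0,0,0,0.9],[0,0,-12,0,0,0,0.9]]]'
python3 go.py 440.5 0 192 0
```

```text
clock: 7.5
eef_pos: [645.9, -70.1, 197.9]
tcp_rot: [0.975, 0.221, 0.003, 0.001]
wrist_force: [-0.0, 0.1, 0.5]
finger_gap: 79.2
gripper_force: 0.0
at [645.9 -70.1 197.9] yaw 25.5 t 7.5
[-15.51 -15.18   0.48] [ 0.001 -0.005  0.446]
```

```bash
python3 -m jog '[[[-2.5,-2.5,0,0,0,0.08,0.9],[-5,-5,0,0,0,0.16,0.9],[-7.5,-7.5,0,0,0,0.24,0.9],[-10,-10,0,0,0,0.32,0.9],[-12.5,-12.5,0,0,0,0.4,0.9],[-15.5,-15.2,0,0,0,0.445,0.9],[-15.5,-15.2,0,0,0,0.445,0.9],[-15.5,-15.2,0,0,0,0.445,0.9]]]'
python3 -m jog '[[[0,0,0,0,0,0,0.9],[0,0,0,0,0,0,0.9],[0,0,0,0,0,0,0.9]]]'
python3 go.py 440.5 0 68 0
```

```text
clock: 8.17
eef_pos: [436.1, 0.8, 193.9]
tcp_rot: [1.0, 0.002, -0.002, 0.0]
wrist_force: [0.5, -0.4, 0.6]
finger_gap: 79.0
gripper_force: 0.0
clock: 8.42
eef_pos: [440.7, -0.1, 193.8]
tcp_rot: [1.0, 0.0, 0.001, -0.0]
wrist_force: [-0.1, -0.0, -0.4]
finger_gap: 79.5
gripper_force: 0.0
at [ 4.407e+02 -1.000e-01  1.938e+02] yaw 0.0 t 8.42
[-5.000e-02 -1.000e-02  1.258e+01] [-0.    -0.002  0.   ]
```

```bash
python3 -m jog '[[[0,0,2.5,0,0,0,0.9],[0,0,5.5,0,0,0,0.9],[0,0,8.5,0,0,0,0.9],[0,0,11,0,0,0,0.9],[0,0,12.5,0,0,0,0.9],[0,0,12.5,0,0,0,0.9],[0,0,12.5,0,0,0,0.9],[0,0,12.5,0,0,0,0.9]]]'
python3 -m jog '[[[0,0,0,0,0,0,0],[0,0,0,0,0,0,0],[0,0,0,0,0,0,0],[0,0,0,0,0,0,0],[0,0,0,0,0,0,0],[0,0,0,0,0,0,0],[0,0,0,0,0,0,0],[0,0,0,0,0,0,0]]]' 20
python3 -m jog '[[[0,0,0,0,0,0,0],[0,0,0,0,0,0,0],[0,0,0,0,0,0,0],[0,0,0,0,0,0,0]]]'
```

```text
clock: 9.08
eef_pos: [439.9, -0.2, 68.0]
tcp_rot: [1.0, -0.0, -0.0, 0.0]
wrist_force: [0.0, 0.4, -1.1]
finger_gap: 79.3
gripper_force: 0.0
clock: 9.75
eef_pos: [438.8, 0.1, 68.9]
tcp_rot: [1.0, 0.0, -0.001, 0.0]
wrist_force: [0.1, 0.5, -0.3]
finger_gap: 31.6
gripper_force: 20.0
clock: 10.08
eef_pos: [438.8, 0.1, 68.9]
tcp_rot: [1.0, 0.0, -0.001, 0.0]
wrist_force: [-0.6, 0.7, -0.0]
finger_gap: 31.9
gripper_force: 20.0
```

```bash
python3 -m jog '[[[0,0,-2,0,0,0,0],[0,0,-5,0,0,0,0],[0,0,-7.5,0,0,0,0],[0,0,-7.5,0,0,0,0],[0,0,-7.5,0,0,0,0]]]'
python3 go.py 652.5 30.5 143 -7
```

```text
clock: 10.5
eef_pos: [439.5, 0.0, 144.7]
tcp_rot: [1.0, 0.0, 0.001, -0.0]
wrist_force: [-0.1, 0.6, -2.6]
finger_gap: 32.0
gripper_force: 20.0
at [439.5   0.  144.7] yaw 0.0 t 10.5
[21.3  -3.04  0.2 ] [-0.    -0.001  0.122]
```

```bash
python3 -m jog '[[[3,-0.4,0,0,0,0.02,0],[6.5,-0.9,0,0,0,0.04,0],[10,-1.4,0,0,0,0.06,0],[13.5,-2,0,0,0,0.08,0],[17,-2.5,0,0,0,0.1,0],[20,-2.9,0,0,0,0.12,0],[21.3,-3.05,0,0,0,0.122,0],[21.3,-3.05,0,0,0,0.122,0]]]'
python3 -m jog '[[[0,0,0,0,0,0,0],[0,0,0,0,0,0,0],[0,0,0,0,0,0,0],[0,0,0,0,0,0,0]]]'
python3 go.py 652.5 30.5 74.9 -7
```

```text
clock: 11.17
eef_pos: [654.1, 31.5, 141.1]
tcp_rot: [0.998, -0.061, -0.0, 0.0]
wrist_force: [0.6, 0.6, -2.1]
finger_gap: 31.7
gripper_force: 20.0
clock: 11.5
eef_pos: [650.6, 30.5, 143.3]
tcp_rot: [0.998, -0.06, -0.001, 0.001]
wrist_force: [0.3, -0.2, -1.8]
finger_gap: 32.1
gripper_force: 20.0
at [650.6  30.5 143.3] yaw -6.9 t 11.5
[ 0.21 -0.03  6.84] [0.001 0.003 0.001]
```

```bash
python3 -m jog '[[[0.15,0,1,0,0,0,0],[0.15,0,2.5,0,0,0,0],[0.15,0,4,0,0,0,0],[0.15,0,5,0,0,0,0],[0.15,0,5.5,0,0,0,0],[0.15,0,6.1,0,0,0,0],[0.15,0,6.5,0,0,0,0],[0.15,0,6.5,0,0,0,0]]]'
python3 -m jog '[[[0,0,0,0,0,0,0],[0,0,0,0,0,0,0],[0,0,0,0,0,0,0]]]'
```

```text
clock: 12.17
eef_pos: [653.0, 30.6, 78.0]
tcp_rot: [0.998, -0.061, -0.001, 0.0]
wrist_force: [0.4, 0.0, -1.6]
finger_gap: 32.1
gripper_force: 20.0
clock: 12.42
eef_pos: [653.7, 30.6, 79.2]
tcp_rot: [0.998, -0.061, -0.0, 0.0]
wrist_force: [-0.0, -0.1, -0.4]
finger_gap: 31.7
gripper_force: 20.0
```

```bash
python3 -m jog '[[[0,0,0.2,0,0,0,0],[0,0,0.3,0,0,0,0],[0,0,0.4,0,0,0,0],[0,0,0.4,0,0,0,0],[0,0,0.4,0,0,0,0]]]'
```

```text
clock: 12.83
eef_pos: [653.3, 30.5, 75.0]
tcp_rot: [0.998, -0.061, -0.001, 0.0]
wrist_force: [-2.0, -0.2, 3.8]
finger_gap: 32.0
gripper_force: 20.0
```

Light contact at the expected depth, so it is seated. Release, retreat, and turn towards the square.

```bash
python3 -m jog '[[[0,0,0,0,0,0,0.7],[0,0,0,0,0,0,0.7],[0,0,0,0,0,0,0.7],[0,0,0,0,0,0,0.7],[0,0,-3,0,0,0,0.7],[0,0,-6,0,0,0,0.7],[0,0,-10,0,0,0,0.7],[0,0,-12,0,0,0,0.7]]]'
python3 go.py 448.5 286.5 192 59.3
```

```text
clock: 13.5
eef_pos: [655.2, 31.0, 198.7]
tcp_rot: [0.998, -0.061, 0.002, -0.0]
wrist_force: [0.4, -0.6, 1.4]
finger_gap: 61.5
gripper_force: 0.0
at [655.2  31.  198.7] yaw -6.9 t 13.5
[-23.61 -22.86   0.6 ] [ 1.000e-03 -4.000e-03 -1.156e+00]
```

```bash
python3 -m jog '[[[-2.3,-2.2,0,0,0,-0.11,0.9],[-4.6,-4.4,0,0,0,-0.22,0.9],[-6.9,-6.6,0,0,0,-0.33,0.9],[-9.2,-8.8,0,0,0,-0.44,0.9],[-11.5,-11,0,0,0,-0.55,0.9],[-13.8,-13.2,0,0,0,-0.66,0.9],[-16.1,-15.4,0,0,0,-0.77,0.9],[-18.4,-17.6,0,0,0,-0.88,0.9]]]'
python3 go.py 448.5 286.5 192 59.3
```

```text
clock: 14.17
eef_pos: [491.1, 228.6, 194.9]
tcp_rot: [0.928, 0.373, -0.0, -0.0]
wrist_force: [-0.3, -0.1, -0.2]
finger_gap: 79.3
gripper_force: 0.0
at [491.1 228.6 194.9] yaw 43.8 t 14.17
[ 0.93 -7.13  0.29] [-0.001  0.001 -0.271]
```

```bash
python3 -m jog '[[[0.3,-2.5,0,0,0,-0.1,0.9],[0.6,-5,0,0,0,-0.2,0.9],[0.95,-7.1,0,0,0,-0.27,0.9],[0.95,-7.1,0,0,0,-0.27,0.9],[0.95,-7.1,0,0,0,-0.27,0.9],[0.95,-7.1,0,0,0,-0.27,0.9]]]'
python3 go.py 448.5 286.5 68 59.3
```

```text
clock: 14.67
eef_pos: [450.8, 284.5, 194.6]
tcp_rot: [0.871, 0.491, -0.001, 0.001]
wrist_force: [-0.2, -0.8, 0.3]
finger_gap: 79.8
gripper_force: 0.0
at [450.8 284.5 194.6] yaw 58.8 t 14.67
[ 0.07 -0.3  12.66] [ 0.     0.002 -0.008]
```

```bash
python3 -m jog '[[[0.05,-0.25,2.5,0,0,-0.01,0.9],[0.05,-0.25,5.5,0,0,-0.01,0.9],[0.05,-0.25,8.5,0,0,-0.01,0.9],[0.05,-0.25,11,0,0,-0.01,0.9],[0.05,-0.25,12.6,0,0,-0.01,0.9],[0.05,-0.25,12.6,0,0,-0.01,0.9],[0.05,-0.25,12.6,0,0,-0.01,0.9],[0.05,-0.25,12.6,0,0,-0.01,0.9]]]'
python3 go.py 448.5 286.5 68 59.3
python3 -m jog '[[[0,0,0,0,0,0,0],[0,0,0,0,0,0,0],[0,0,0,0,0,0,0],[0,0,0,0,0,0,0],[0,0,0,0,0,0,0],[0,0,0,0,0,0,0],[0,0,0,0,0,0,0],[0,0,0,0,0,0,0]]]' 20
python3 -m jog '[[[0,0,0,0,0,0,0],[0,0,0,0,0,0,0],[0,0,0,0,0,0,0],[0,0,0,0,0,0,0]]]'
```

```text
clock: 15.33
eef_pos: [449.1, 286.9, 69.6]
tcp_rot: [0.869, 0.496, 0.0, 0.0]
wrist_force: [0.5, -0.1, 0.1]
finger_gap: 79.6
gripper_force: 0.0
at [449.1 286.9  69.6] yaw 59.4 t 15.33
[-0.07 -0.03  0.16] [ 0.    -0.     0.002]
clock: 16.0
eef_pos: [448.1, 287.3, 68.9]
tcp_rot: [0.868, 0.496, -0.001, -0.0]
wrist_force: [0.1, -0.5, 2.3]
finger_gap: 37.9
gripper_force: 19.9
clock: 16.33
eef_pos: [448.1, 287.3, 68.9]
tcp_rot: [0.868, 0.496, -0.001, -0.0]
wrist_force: [0.1, -0.5, 3.3]
finger_gap: 38.0
gripper_force: 19.9
```

Lift by 120 mm, so the held foot clears the yellow look-alike.

```bash
python3 -m jog '[[[0,0,-2,0,0,0,0],[0,0,-5,0,0,0,0],[0,0,-8.5,0,0,0,0],[0,0,-12,0,0,0,0],[0,0,-12,0,0,0,0],[0,0,-12,0,0,0,0],[0,0,-12,0,0,0,0]]]'
python3 go.py 667 130 188 83
```

```text
clock: 16.92
eef_pos: [447.8, 286.5, 187.9]
tcp_rot: [0.868, 0.496, -0.002, 0.0]
wrist_force: [-0.7, -0.4, -1.8]
finger_gap: 37.9
gripper_force: 19.9
at [447.8 286.5 187.9] yaw 59.5 t 16.92
[-2.35 26.82 -0.03] [-0.002  0.003 -0.41 ]
```

```bash
python3 -m jog '[[[-0.3,3,0,0,0,-0.06,0],[-0.6,6.5,0,0,0,-0.12,0],[-0.9,10,0,0,0,-0.18,0],[-1.2,13.5,0,0,0,-0.24,0],[-1.5,17,0,0,0,-0.3,0],[-1.8,20.5,0,0,0,-0.36,0],[-2.1,24,0,0,0,-0.41,0],[-2.35,26.8,0,0,0,-0.41,0]]]'
python3 -m jog '[[[0,0,0,0,0,0,0],[0,0,0,0,0,0,0],[0,0,0,0,0,0,0],[0,0,0,0,0,0,0]]]'
python3 go.py 667 130 75 83
```

```text
clock: 17.58
eef_pos: [668.2, 127.6, 185.2]
tcp_rot: [0.749, 0.663, -0.003, -0.0]
wrist_force: [0.6, 0.3, -1.0]
finger_gap: 37.7
gripper_force: 19.9
clock: 17.92
eef_pos: [665.5, 132.7, 187.4]
tcp_rot: [0.748, 0.664, -0.002, -0.001]
wrist_force: [-0.1, 0.0, -1.9]
finger_gap: 37.6
gripper_force: 19.9
at [665.5 132.7 187.4] yaw 83.2 t 17.92
[-0.24  0.23 11.24] [-0.004  0.001  0.003]
```

```bash
python3 -m jog '[[[-0.2,0.1,2,0,0,0,0],[-0.2,0.1,5,0,0,0,0],[-0.2,0.1,8,0,0,0,0],[-0.2,0.1,9,0,0,0,0],[-0.2,0.1,9.8,0,0,0,0],[-0.2,0.1,10.4,0,0,0,0],[-0.2,0.1,10.8,0,0,0,0],[-0.2,0.1,10.8,0,0,0,0]]]'
python3 -m jog '[[[0,0,0,0,0,0,0],[0,0,0,0,0,0,0],[0,0,0,0,0,0,0]]]'
python3 go.py 667 130 75 83
```

```text
clock: 18.58
eef_pos: [668.1, 129.4, 81.0]
tcp_rot: [0.749, 0.663, -0.0, -0.0]
wrist_force: [-0.6, -0.7, -2.0]
finger_gap: 38.1
gripper_force: 19.9
clock: 18.83
eef_pos: [668.4, 129.2, 81.6]
tcp_rot: [0.749, 0.663, 0.0, 0.0]
wrist_force: [-0.2, -0.5, -0.7]
finger_gap: 37.8
gripper_force: 19.9
at [668.4 129.2  81.6] yaw 83.0 t 18.83
[ 0.06 -0.15  0.66] [ 0. -0. -0.]
```

```bash
python3 -m jog '[[[0,0,0.2,0,0,0,0],[0,0,0.4,0,0,0,0],[0,0,0.6,0,0,0,0],[0,0,0.65,0,0,0,0],[0,0,0.65,0,0,0,0],[0,0,0.65,0,0,0,0]]]'
```

```text
clock: 19.33
eef_pos: [668.0, 129.0, 74.9]
tcp_rot: [0.749, 0.663, -0.001, -0.0]
wrist_force: [-1.4, -1.2, 5.2]
finger_gap: 37.9
gripper_force: 19.9
```

Contact at the bottom. Release, then retreat up and aside so both cameras see the tray.

```bash
python3 -m jog '[[[0,0,0,0,0,0,0.8],[0,0,0,0,0,0,0.8],[0,0,0,0,0,0,0.8],[0,0,0,0,0,0,0.8],[0,0,-3,0,0,0,0.8],[0,0,-6,0,0,0,0.8],[0,0,-10,0,0,0,0.8],[0,0,-13,0,0,0,0.8]]]'
python3 -m jog '[[[4,0,-4,0,0,0,0.8],[8,0,-7,0,0,0,0.8],[12,0,-9,0,0,0,0.8],[16,0,-9,0,0,0,0.8],[20,0,-9,0,0,0,0.8],[24,0,-9,0,0,0,0.8],[24,0,-9,0,0,0,0.8],[24,0,-9,0,0,0,0.8]]]'
python3 - <<'E'
from h import *
from meas import glides
S,T=camera("scene"),camera("top")
a=cv2.resize(S["img"][140:350,190:470],(400,300));b=cv2.resize(T["img"][140:350,190:470],(400,300))
cv2.imwrite("pics/p2.png",np.hstack([a,b]))
gs=glides(S,180,460,130,340);gt=glides(T,165,470,120,335)
for p in gt:
    for q in gs:
        X,e=tri(T,p,S,q)
        if e<5 and 40<X[2]<115: print(X.round(1),round(e,1))
E
```

```text
clock: 20.0
eef_pos: [668.3, 129.5, 206.5]
tcp_rot: [0.749, 0.663, 0.0, -0.0]
wrist_force: [-0.3, -0.2, 1.1]
finger_gap: 70.5
gripper_force: 0.0
clock: 20.67
eef_pos: [694.0, 375.0, 292.6]
tcp_rot: [0.746, 0.666, -0.0, -0.003]
wrist_force: [-0.1, 0.8, 0.5]
finger_gap: 70.4
gripper_force: 0.0
[654.7  29.6 106.2] 2.2
[644.3 -70.3 107.1] 3.4
[ 639.8 -101.6  100. ] 4.7
[ 505.  -297.5   50.7] 2.2
[345.   -1.2 100.1] 2.3
```

View pics/p2.png

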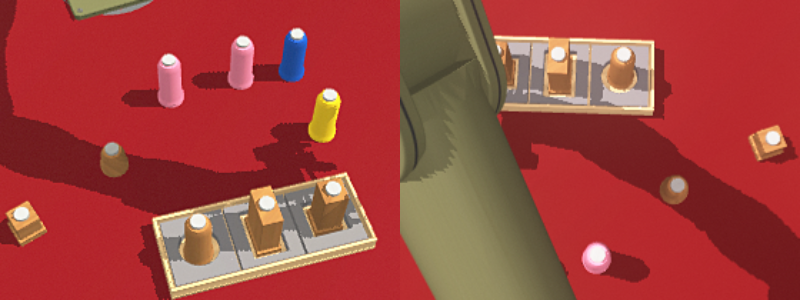

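All three feet stand upright in their nests in the scene view, at crop (198,222), (266,203) and (333,188). The glide tops of the round and oblong triangulate to z≈106, so they are seated. The arm hides the square in the top view, so I'll check its glide with the scene ray at z=106 and then hand in.

```bash
python3 -m jog '[[[0,0,0,0,0,0,0.8],[0,0,0,0,0,0,0.8],[0,0,0,0,0,0,0.8],[0,0,0,0,0,0,0.8],[0,0,0,0,0,0,0.8],[0,0,0,0,0,0,0.8]]]' | head -1
python3 - <<'E'
from h import *
from meas import glides
S=camera("scene")
P=[onplane(S,q,106) for q in glides(S,300,460,260,340)]
print(np.round(P,1))
if any(np.hypot(*(p[:2]-[667,130]))<7 for p in P): print(job_done())
E
```

```text
clock: 21.27
[[ 668.3  129.7  106. ]
 [ 654.9   30.8  106. ]
 [ 646.8  -16.4  106. ]
 [ 644.5  -69.9  106. ]
 [ 642.3 -104.7  106. ]]
the job is handed in; nothing more can be done
None
```

I handed the job in at about 21 s with the three tall feet standing fully down in their matching nests, each about 2 mm from its hole centre by camera; I kept the arm clear of the short feet, hammer and jar, and no result came back.

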